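Shim the short leg of a worktop shelf

TASK

The little shelf on the kitchen worktop rocks because its near right leg is too short. Slide grey plates flat under that foot one by one until what is left of the gap suits the wooden wedge, then slide the wedge in on top of them, tip first, until it is gently snug and the foot bears on it, without jamming it hard, lifting the shelf, shoving it along or upsetting the bottles on it. Leave the mug and the jar where they are and let go of everything.

Things in the scene. Friction and masses are not known exactly. Their poses are not given: they have to be found in the camera images.
- shelf: low loose shelf, about 2.7 kg: wooden top 250 x 310 x 18 mm (upper face at 78 mm) on 26 mm square steel legs centred at x = +-105, y = +-135 mm. Origin under its centre at worktop level; x away from the robot (yaw within 0.25 rad), y left. Stands on three 60 mm legs; the one at x = -105, y = -135 (near right) is short: pressing that corner down with some 4 N rocks it; lifting it takes over 12 N
- short_foot (a point): centre of the flat underside (26 x 26 mm) of the short leg; axes as the shelf's; its height above the worktop (11.8 to 19.5 mm) is the gap to fill. Shims go in along the shelf's +x, from the robot's side, square to the foot, whose robot-side face is at x = -13 mm
- plate1: flat grey plastic shim, 130 x 40 x 5 mm (x, y, z), loose on the worktop; origin at the centre of its underside, x along its length, ends alike. Grip across the 40 mm width near the outer end; slide the other end in until the foot stands wholly over it, the rest sticking out towards the robot
- plate2: a second plate like plate1, laid on the first (5 mm up) only when the wedge could not fill what one plate leaves: the wedge suits a remaining gap of about 3.5 to 11 mm. One or two plates are needed; one not needed may stay on the worktop
- wedge: wooden wedge, 50 g, 134 x 30 mm, flat underside (origin at its centre, x towards the tip). Top rises evenly from 2 mm at the tip (x = 67) to 11.5 mm at x = -43; then a grip block, x = -67 to -43, 30 mm tall. Slides with under 1.5 N until its slope meets the foot, then the push needed rises by some 2.5 N per mm: snug at 2 to 6 N, jammed over some 9 N. Friction holds it once released
- wedge_tip (a point): middle of the lower edge of the wedge's tip; axes as the wedge's
- wedge_grip (a point): middle of the wedge's grip block, 18 mm above the underside; axes as the wedge's
- cleaner: white bottle standing on the shelf, 62 mm across, 190 mm tall; origin under its centre
- polish: yellow bottle standing on the shelf, 56 mm across, 160 mm tall; origin under its centre
- mug: white mug on the worktop, 76 mm across, 90 mm tall; origin under its centre
- jar: green glass jar with a steel lid on the worktop, 68 mm across, 100 mm tall; origin under its centre
Not all that is in view belongs to the job. Of the things like the wedge, leave any that is black; of the rest the smaller one is meant.

How it is judged:
By the outcome, as a careful person would: the job done as asked, in the order asked, and still so for the second after the job is handed in, with the robot touching nothing.
It also fails if it takes over 72 s, if anything falls off the work surface, if the arm or the gripper's body presses on something with over 40 N, if the wrist force passes 120 N, or if a joint passes its speed limit or range.

ROBOT

A 6-joint arm with a two-finger parallel gripper is mounted at the origin on the work surface. World frame = base frame: x ahead of the robot, y to its left, z up, the work surface at z = 0. Lengths are in mm, angles in rad, forces in N, time in s.
With the tool pointing down it reaches from about 275 to 850 mm from the base axis. Payload 5.2 kg.
Tool frame: the origin (TCP) lies midway between the tips of the shut fingers; the grasp point (between the pads) lies 19 mm behind it (grip_point_offset is the distance from the TCP to the grasp point, in mm); z points along the fingers, y is the line along which they close (so a half turn about z gives the same grasp; the last joint's range is limited). The gripper opens to 85 mm and grips with 20 to 120 N. Pads are 22 mm wide; open, the fingers measure 114 mm over their backs; the gripper's body (76 mm by 85 mm) begins 54 mm behind the grasp point. The pads swing forward as they close: fully open they stand 13 mm farther back than shut.
Start: joints at [0.899, 0.259, 1.535, -0, 1.348, -0.203], TCP at [248.479, 490.676, 231.31] pointing down, gripper open.
Joint ranges: [-3.14, 3.14], [-0.91, 2.08], [0.19, 2.58], [-1.22, 4.36], [0.22, 2.71], [-3.12, 3.12]. Speed limits (rad/s): [2.57, 2.57, 3.14, 3.14, 3.14, 3.14].

INTERFACE

Orientations are given as a rotation vector (axis times angle).
In Python, from plant import get_state, camera, job_done, grip_point_offset gives the robot as it stands.
- The arm moves only by the tool move_arm, never from a script. Its argument "targets" is one flat list of numbers, 6 for each row, row after row: the shift along the world's x, y, z in m, then the turn, a rotation vector about the world's x, y, z in rad. A call has 1 to 20 rows; each row is the pose to reach, as a shift and turn from the pose commanded when the call began; what a row does not reach only later rows make up. A row lasts 1/10 s, in which the tool goes at most 50 mm and 8.59 degrees, less where a joint would pass 70% of its speed; a pose out of reach is approached as far as the arm can. A call with a gripper value outside its range is refused whole. "jaw" is the opening, from -1 (shut) to 1 (fully open), set as the call begins (left out, the last holds). The fingers move at their own pace and stop on an object; the grip force is fixed at half the most. Time passes only in rows, so rows that repeat a pose let the fingers close. It gives the time, the measured TCP pose, the force, the opening and the grip force at its end, in the units of the state.
- get_state(): the state, without advancing time (a new reading comes with each control period).
- camera(name): name is "scene" or "top"; returns a dict with "color" (400x640x3 uint8, red, green, blue), "mtx" (3x3 intrinsics, pixels), "D" ([k1, k2, p1, p2, k3] as OpenCV has them; the pictures are not rectified), "pose" (4x4, takes a point from camera to world coordinates). Camera axes: x right, y down, z forward; pixel columns grow to the right and rows downward; lengths in mm; the calibration is good to about 2 mm. A picture is of the moment at which its call begins. There is no depth.
- job_done(): hands the job in; it is judged then, once.
The state is a dict: "clock": time; "q": joint angles; "qvel": joint speeds; "joint_torque": joint torques, N m; "position": TCP position; "orientation": TCP orientation; "wrist_force": force on the tool from outside, world axes, zero at the start; "ft_torque": the same for the moment, N m; "grip_width": finger opening in mm; "gripper_force": force on a finger pad.
Only numpy, scipy, OpenCV 4.12 (cv2) and the standard library are available. Lean on these libraries where they do the work, as an engineer would, in place of code of your own. Each camera call takes 0.05 s, during which the arm holds its last target. There are 200 camera calls.

## Working session

There is one attempt and no reset: what is moved stays moved. The work goes in short steps, Python scripts to look and compute and a tool call to move; the robot and the scene stay as the last step left them, time stands still between calls to the robot, and variables do not carry over. Pictures are saved under pics/ and viewed, at most 10 in all, crops included, and the job is handed in when it is done.

Besides the shell and the picture viewer there is one more tool, called after ">>>" by a JSON object that holds its "name" and its "arguments". move_arm: Moves the arm, as the interface text tells. Its arguments: {"type":"object","properties":{"targets":{"type":"array"},"jaw":{"type":"number"}},"required":["targets"]}

```bash
ls; mkdir -p pics; cat > h.py <<'E'
import numpy as np, cv2
from plant import get_state, camera, job_done, grip_point_offset
def snap(n,f):
    c=camera(n); np.savez(f'pics/{f}.npz',**{k:np.array(v) for k,v in c.items()}); cv2.imwrite(f'pics/{f}.png',c['color'][:,:,::-1]); return c
def load(f): return dict(np.load(f'pics/{f}.npz'))
def ray(c,uv):
    p=cv2.undistortPoints(np.array(uv,float).reshape(-1,1,2),c['mtx'],c['D']).reshape(-1,2)
    d=np.c_[p,np.ones(len(p))]@c['pose'][:3,:3].T
    return c['pose'][:3,3],d
def onz(c,uv,z):
    o,d=ray(c,uv); return o+d*((z-o[2])/d[:,2])[:,None]
def proj(c,P):
    T=np.linalg.inv(c['pose']); r,_=cv2.Rodrigues(T[:3,:3])
    return cv2.projectPoints(np.array(P,float).reshape(-1,1,3),r,T[:3,3],c['mtx'],c['D'])[0].reshape(-1,2)
E
python3 - <<'E'
from h import *
print(get_state(), grip_point_offset)
a=snap('scene','s0')
b=snap('top','t0')
print(a['pose'],b['pose'],a['mtx'],b['mtx'])
E
```

```text
pics
{'clock': 0.0, 'q': array([ 8.99198649e-01,  2.59310103e-01,  1.53610795e+00,  2.70582051e-05,
        1.34799260e+00, -2.02811636e-01]), 'qvel': array([ 1.47823101e-03,  8.60135913e-04, -1.05104641e-04, -9.60659419e-05,
        1.56315077e-03,  2.49231404e-03]), 'joint_torque': array([ 1.89579900e-03, -4.46018422e+01, -2.90575576e+01, -2.10167941e-04,
        1.14331438e-02,  8.88328771e-06]), 'position': array([248.12825989, 490.24887447, 230.48241883]), 'orientation': array([-7.29467805e-01, -3.05491218e+00,  2.56889398e-03]), 'wrist_force': array([-0.49550023, -0.44101626, -0.26389875]), 'ft_torque': array([-0.01873795,  0.02511839,  0.01987482]), 'gripper_force': 0.0, 'grip_width': 85.53422037694358} 18.700000000000003
[[-8.67771227e-01  3.45020088e-01 -3.57678957e-01  9.27169827e+02]
 [ 4.96786187e-01  5.82994921e-01 -6.42899997e-01  6.18272546e+02]
 [-1.32883974e-02 -7.35580085e-01 -6.77307432e-01  8.20297567e+02]
 [ 0.00000000e+00  0.00000000e+00  0.00000000e+00  1.00000000e+00]] [[-1.68917170e-02 -9.92582664e-01  1.20392378e-01  3.90325390e+02]
 [-9.99850681e-01  1.72076537e-02  1.58501766e-03 -6.80090556e+01]
 [-3.64493140e-03 -1.20347627e-01 -9.92725120e-01  1.25537293e+03]
 [ 0.00000000e+00  0.00000000e+00  0.00000000e+00  1.00000000e+00]] [[396.87970913   0.         322.21171174]
 [  0.         396.87970913 207.22127508]
 [  0.           0.           1.        ]] [[451.85514331   0.         323.44987916]
 [  0.         451.85514331 196.28527999]
 [  0.           0.           1.        ]]
```

View pics/s0.png

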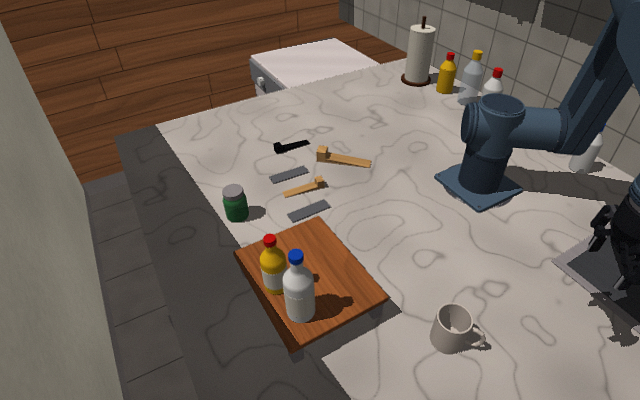

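View pics/t0.png

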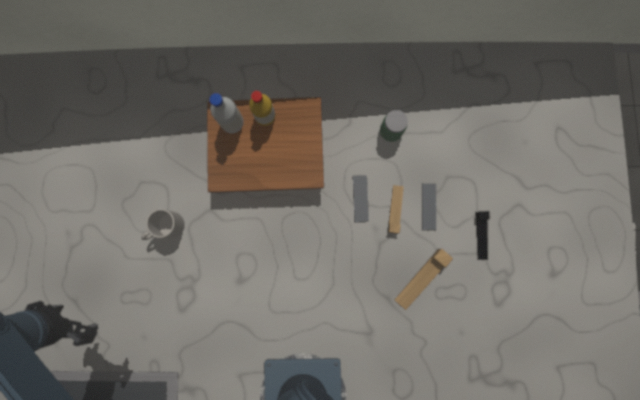

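The scene view shows the shelf with the cleaner (298,290) and the polish (272,265) on it, plus the jar (235,203) and the mug (453,328). The plates are at (290,174) and (308,210). In the top view the shelf spans (207–323, 98–190) and the plates are at (360,198) and (428,206). These could be taken for the wedge in the top view: small wooden (395,210), large wooden (425,280), black (482,235). I choose the small wooden one and check it in a crop.

```bash
python3 - <<'E'
from h import *
b=load('t0');a=load('s0')
im=b['color'];crop=cv2.resize(im[85:315,195:505,::-1],None,fx=2.5,fy=2.5,interpolation=cv2.INTER_CUBIC)
cv2.imwrite('pics/c0.png',crop)
def comps(im,mask,x0,x1,y0,y1,mn):
    m=np.zeros(mask.shape,np.uint8);m[y0:y1,x0:x1]=mask[y0:y1,x0:x1]
    cs,_=cv2.findContours(m,cv2.RETR_EXTERNAL,cv2.CHAIN_APPROX_NONE)
    return [c for c in cs if cv2.contourArea(c)>mn]
hsv=cv2.cvtColor(im,cv2.COLOR_RGB2HSV)
print('wood hsv',hsv[210,396],hsv[150,280],'plate',hsv[200,360],im[200,360],hsv[206,428],'table',hsv[206,412],im[206,412])
wood=((hsv[:,:,1]>90)).astype(np.uint8)
for nm,m,mn in(('wood',wood,150),):
    for c in comps(im,m,195,505,85,315,mn):
        r=cv2.minAreaRect(c); print(nm,r,cv2.boxPoints(r).round(1).tolist())
        z=78 if r[1][0]*r[1][1]>5000 else 8
        print(onz(b,cv2.boxPoints(r),z).round(1).tolist())
E
```

```text
wood hsv [ 17  96 143] [ 13 130 129] plate [ 90   5 100] [ 98 100 100] [135   5  98] table [ 23  14 142] [142 140 134]
wood ((417.87054443359375, 283.68780517578125), (13.80392074584961, 52.998992919921875), 40.91438674926758) [[395.29998779296875, 299.20001220703125], [430.0, 259.1000061035156], [440.3999938964844, 268.20001220703125], [405.70001220703125, 308.20001220703125]]
[[256.5, -256.5, 8.0], [362.7, -355.6, 8.0], [337.5, -383.4, 8.0], [231.7, -284.1, 8.0]]
wood ((395.1643981933594, 208.9727783203125), (9.051377296447754, 44.58341979980469), 4.635463237762451) [[388.8999938964844, 230.8000030517578], [392.5, 186.39999389648438], [401.5, 187.10000610351562], [397.8999938964844, 231.60000610351562]]
[[442.5, -244.8, 8.0], [566.1, -259.0, 8.0], [563.6, -284.2, 8.0], [440.0, -269.7, 8.0]]
wood ((264.2716064453125, 139.9940948486328), (100.36759185791016, 114.47295379638672), 88.75463104248047) [[206.0, 91.0999984741211], [320.3999938964844, 88.5999984741211], [322.6000061035156, 188.89999389648438], [208.10000610351562, 191.39999389648438]]
[[827.5, 249.2, 78.0], [827.6, -62.8, 78.0], [552.7, -64.2, 78.0], [551.4, 238.2, 78.0]]
```

View pics/c0.png

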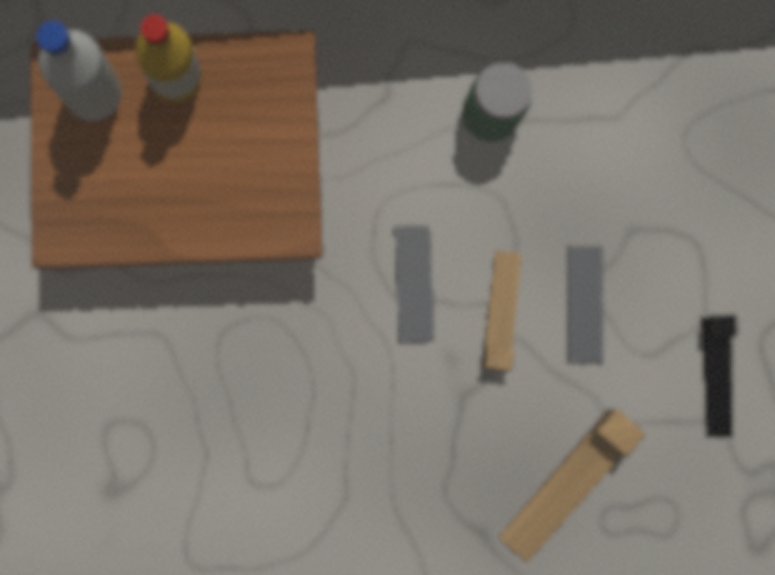

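The crop confirms the small wooden wedge at crop (503,310). Its block is at the bottom end (robot side), with a shadow at (490,375), and its tip points away from the robot. The larger one at (570,485) and the black one at (718,375) stay put. The plates are at crop (413,285) and (585,305). Next I refine the shelf, plates and wedge by fitting edges in both views.

```bash
cat >> h.py <<'E'
def edge(c,P,Q,z,ch,R=9,n=60,lo=.08,hi=.92):
    """strongest edge of channel ch along the world segment P-Q (height z), normals searched +-R mm; returns fitted line (pt,dir) in world xy"""
    P,Q=np.array(P,float),np.array(Q,float);d=(Q-P)/np.linalg.norm(Q-P);nn=np.array([-d[1],d[0]])
    s=np.arange(-R,R+.01,.5);out=[]
    for t in np.linspace(lo,hi,n):
        W=(P+(Q-P)*t)+s[:,None]*nn
        uv=proj(c,np.c_[W,np.full(len(W),z)]).astype(np.float32)
        v=cv2.remap(ch.astype(np.float32),uv[:,0],uv[:,1],cv2.INTER_LINEAR).ravel()
        g=np.abs(np.gradient(cv2.GaussianBlur(v[:,None],(1,9),0).ravel()));g[:2]=g[-2:]=0
        k=g.argmax();w=slice(max(k-4,0),k+5)
        out.append(W[0]+(((s[w]*g[w]).sum()/g[w].sum())-s[0])*nn)
    l=cv2.fitLine(np.array(out,np.float32),cv2.DIST_HUBER,0,.01,.01).ravel()
    r=np.abs((np.array(out)-l[2:])@np.array([-l[1],l[0]]))
    return l[2:],l[:2],np.median(r)
def inter(a,b):
    k=np.linalg.solve(np.c_[a[1],-b[1]],b[0]-a[0]);return a[0]+k[0]*a[1]
def chans(c):
    h=cv2.cvtColor(c['color'],cv2.COLOR_RGB2HSV).astype(float);return h[:,:,1],c['color'].mean(2)
def rect(c,corners,z,ch,**k):
    L=[edge(c,corners[i],corners[(i+1)%4],z,ch,**k) for i in range(4)]
    return np.array([inter(L[i-1],L[i]) for i in range(4)]),[round(float(l[2]),1) for l in L]
def show(n,C,res):
    e=np.roll(C,-1,0)-C
    print(n,C.round(1).tolist(),'c',C.mean(0).round(1),'len',np.linalg.norm(e,axis=1).round(1),'ang',np.degrees(np.arctan2(e[:,1],e[:,0])).round(1),'res',res)
E
cat > m1.py <<'E'
from h import *
b=load('t0');a=load('s0')
# corners order: near-right, far-right, far-left, near-left
for nm,c in(('top',b),('scene',a)):
    S,V=chans(c)
    C=np.array([[557,-66],[806,-72],[812,238],[563,240]],float)
    C=onz(b,[[323,188],[321,99],[208,100],[208,190]],78)[:,:2]
    for _ in range(2): C,r=rect(c,C,78,S,R=12)
    show(nm+' shelf',C,r)
    for p,uv in(('p1',[[369,222],[367,176],[353,176],[354,222]]),('p2',[[436,230],[436,184],[422,184],[422,230]])):
        C=onz(b,uv,5)[:,:2]
        for _ in range(2): C,r=rect(c,C,5,V,R=7)
        show(nm+p,C,r)
E
python3 m1.py
python3 - <<'E'
from h import *
a=load('s0')
cv2.imwrite('pics/c1.png',cv2.resize(a['color'][125:365,220:400,::-1],None,fx=2.5,fy=2.5,interpolation=cv2.INTER_CUBIC))
E
```

```text
top shelf [[555.5, -65.5999984741211], [804.4000244140625, -63.20000076293945], [796.5, 247.39999389648438], [549.4000244140625, 238.8000030517578]] c [676.5  89.3] len [248.9 310.7 247.3 304.5] ang [   0.6   91.5 -178.   -88.8] res [0.6, 1.5, 0.5, 0.4]
topp1 [[469.20001220703125, -189.8000030517578], [601.2999877929688, -187.5], [600.9000244140625, -147.10000610351562], [466.5, -148.8000030517578]] c [ 534.5 -168.3] len [132.1  40.4 134.4  41.1] ang [   1.    90.5 -179.3  -86.2] res [0.6, 0.5, 0.6, 0.5]
topp2 [[441.3999938964844, -375.29998779296875], [573.0, -381.0], [575.0, -340.79998779296875], [442.0, -335.1000061035156]] c [ 507.8 -358. ] len [131.7  40.3 133.1  40.2] ang [ -2.5  87.1 177.5 -91. ] res [0.1, 0.7, 0.0, 0.1]
scene shelf [[560.0999755859375, -64.0], [810.5, -59.70000076293945], [804.5, 255.0], [553.7000122070312, 250.39999389648438]] c [682.2  95.4] len [250.5 314.8 250.8 314.5] ang [   1.    91.1 -179.   -88.8] res [0.6, 0.2, 0.2, 0.1]
scenep1 [[472.6000061035156, -187.89999389648438], [604.7999877929688, -185.3000030517578], [604.0, -140.39999389648438], [472.1000061035156, -143.5]] c [ 538.3 -164.3] len [132.3  44.9 131.9  44.4] ang [   1.1   91.1 -178.7  -89.3] res [0.5, 0.3, 0.4, 0.5]
scenep2 [[446.79998779296875, -375.0], [577.0, -379.79998779296875], [579.0999755859375, -337.3999938964844], [445.1000061035156, -327.79998779296875]] c [ 512. -355.] len [130.3  42.5 134.4  47.2] ang [ -2.1  87.1 175.9 -87.9] res [0.9, 0.6, 0.2, 1.2]
```

View pics/c1.png

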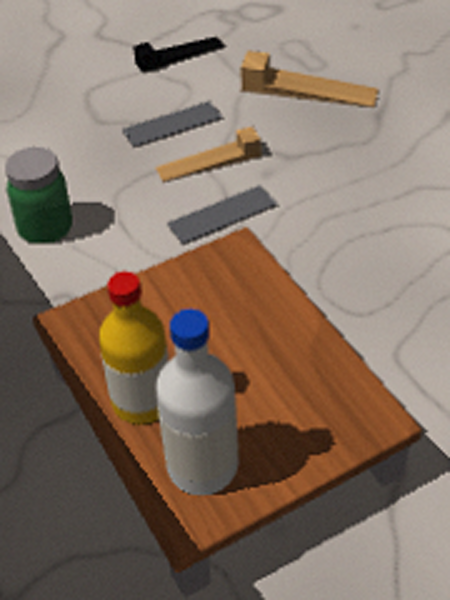

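The close crop shows the small wedge at crop (208,158), with its block on the robot side at (248,140) and its tip away from the robot. The scene and top fits differ by about 4 mm in x and 2 mm in y, so I average them. That puts the foot near (576,−44), the shelf yaw at about 0.019 rad, and plate1's centre near (535,−168) with yaw 0.018 rad. I'll move above plate1's outer end.

>>> {"name": "move_arm", "arguments": {"targets": [0.235,-0.658,-0.05,0,0,0.486,0.235,-0.658,-0.05,0,0,0.486,0.235,-0.658,-0.05,0,0,0.486,0.235,-0.658,-0.05,0,0,0.486,0.235,-0.658,-0.05,0,0,0.486,0.235,-0.658,-0.05,0,0,0.486,0.235,-0.658,-0.05,0,0,0.486,0.235,-0.658,-0.05,0,0,0.486,0.235,-0.658,-0.05,0,0,0.486,0.235,-0.658,-0.05,0,0,0.486,0.235,-0.658,-0.05,0,0,0.486,0.235,-0.658,-0.05,0,0,0.486,0.235,-0.658,-0.05,0,0,0.486,0.235,-0.658,-0.05,0,0,0.486,0.235,-0.658,-0.05,0,0,0.486,0.235,-0.658,-0.05,0,0,0.486,0.235,-0.658,-0.13,0,0,0.486,0.235,-0.658,-0.18,0,0,0.486,0.235,-0.658,-0.2,0,0,0.486,0.235,-0.658,-0.2,0,0,0.486], "jaw": 0.5}}

```text
clock: 2.1
position: [477.8, -162.3, 25.5]
orientation: [0.029, -3.129, -0.013]
wrist_force: [-0.8, 1.0, -0.2]
grip_width: 63.8
gripper_force: 0.0
```

>>> {"name": "move_arm", "arguments": {"targets": [0,0,0,0,0,0,0,0,0,0,0,0,0,0,0,0,0,0]}}

```text
clock: 2.4
position: [485.5, -168.1, 34.3]
orientation: [-0.028, 3.137, -0.005]
wrist_force: [0.0, 0.1, 0.5]
grip_width: 63.9
gripper_force: 0.0
```

```bash
python3 - <<'E'
from h import *
print({k:v for k,v in get_state().items() if k in('position','wrist_force','orientation')})
c=snap('top','t1')
cv2.imwrite('pics/c2.png',cv2.resize(c['color'][150:250,300:460,::-1],None,fx=5,fy=5,interpolation=cv2.INTER_CUBIC))
E
```

```text
{'position': array([ 485.47151914, -168.0819323 ,   34.34778491]), 'orientation': array([-0.02778025,  3.13656543, -0.00470465]), 'wrist_force': array([0.00331439, 0.06348778, 0.52292541])}
```

View pics/c2.png

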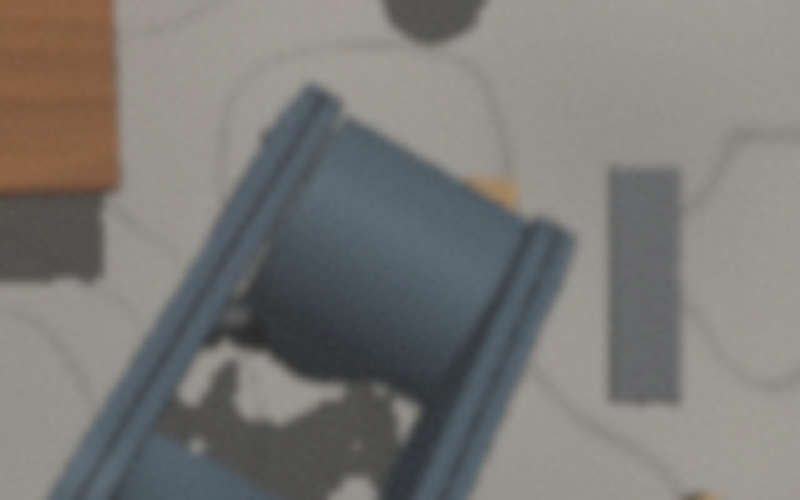

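The arm hides plate1 in this view; plate2 is clear at crop (645,285). I'll come down by feel.

>>> {"name": "move_arm", "arguments": {"targets": [0,0,-0.006,0,0,0,0,0,-0.012,0,0,0,0,0,-0.018,0,0,0,0,0,-0.022,0,0,0,0,0,-0.024,0,0,0,0,0,-0.024,0,0,0,0,0,-0.024,0,0,0,0,0,-0.024,0,0,0], "jaw": 0.22}}

```text
clock: 3.25
position: [483.6, -167.4, 7.4]
orientation: [-0.027, 3.141, -0.0]
wrist_force: [0.2, 0.7, -0.3]
grip_width: 52.4
gripper_force: 0.0
```

>>> {"name": "move_arm", "arguments": {"targets": [0,0,-0.003,0,0,0,0,0,-0.005,0,0,0,0,0,-0.007,0,0,0,0,0,-0.008,0,0,0,0,0,-0.008,0,0,0]}}

```text
clock: 3.75
position: [483.3, -167.2, -0.9]
orientation: [0.027, -3.141, -0.0]
wrist_force: [-0.2, -1.0, -0.3]
grip_width: 52.2
gripper_force: 0.0
```

>>> {"name": "move_arm", "arguments": {"targets": [0,0,-0.001,0,0,0,0,0,-0.001,0,0,0,0,0,-0.001,0,0,0,0,0,-0.001,0,0,0,0,0,-0.001,0,0,0,0,0,-0.001,0,0,0], "jaw": -1}}

```text
clock: 4.35
position: [483.8, -167.6, -1.0]
orientation: [-0.027, 3.141, -0.001]
wrist_force: [-2.4, 0.4, 5.9]
grip_width: 37.4
gripper_force: 62.5
```

>>> {"name": "move_arm", "arguments": {"targets": [0,0,0.005,0,0,0,0,0,0.015,0,0,0,-0.01,0,0.02,0,0,0,-0.03,0.01,0.02,0,0,0,-0.05,0.03,0.02,0,0,0,-0.06,0.055,0.02,0,0,0,-0.06,0.08,0.02,0,0,0,-0.06,0.1,0.02,0,0,0,-0.06,0.115,0.02,0,0,0,-0.06,0.12,0.02,0,0,0,-0.06,0.12,0.02,0,0,0,-0.06,0.12,0.02,0,0,0]}}

```text
clock: 5.55
position: [423.6, -47.9, 18.6]
orientation: [-0.027, 3.141, -0.001]
wrist_force: [0.8, -0.0, -0.4]
grip_width: 37.5
gripper_force: 60.2
```

```bash
python3 - <<'E'
from h import *
print({k:v for k,v in get_state().items() if k in('position','wrist_force','orientation','grip_width','gripper_force')})
b=snap('top','t2');a=snap('scene','s2')
x=cv2.resize(b['color'][165:265,270:390,::-1],None,fx=4,fy=4,interpolation=cv2.INTER_CUBIC)
y=cv2.resize(a['color'][150:250,290:370,::-1],None,fx=4,fy=4,interpolation=cv2.INTER_CUBIC)
cv2.imwrite('pics/c3.png',np.hstack([x,y]))
E
```

```text
{'position': array([423.64957785, -47.87461549,  18.55344583]), 'orientation': array([-2.71440674e-02,  3.14087640e+00, -7.23610475e-04]), 'wrist_force': array([ 0.76063901, -0.04357124, -0.43560428]), 'gripper_force': 60.22608160972595, 'grip_width': 37.53704601408144}
```

View pics/c3.png

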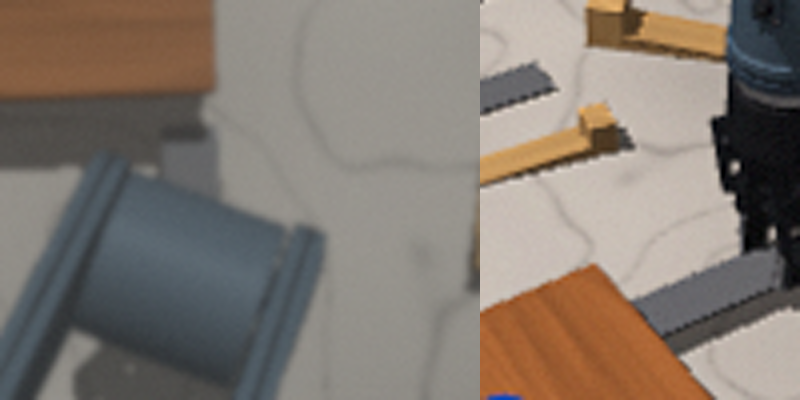

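The plate is gripped level. In the left crop its tip is at (190,130) and its right edge (218) is nearly in line with the shelf's right edge (215), as intended. I'll check the tip's world position against the TCP.

```bash
python3 - <<'E'
from h import *
b=load('t2')
S,V=chans(b)
C=edge(b,[505,-66],[538,-65],24.5,V,R=8); D=edge(b,[505,-26],[538,-25],24.5,V,R=8); E=edge(b,[540,-62],[540,-32],24.5,V,R=12)
for l in(C,D,E): print(l)
print(edge(b,[560,-65.5],[790,-63],78,S,R=8))
print(onz(b,[[310.5,197.5],[324.5,197.5]],24.5))
E
```

```text
(array([518.56775 , -68.054375], dtype=float32), array([0.99937904, 0.03523575], dtype=float32), np.float64(0.4621750699577599))
(array([521.297   , -27.044477], dtype=float32), array([ 0.9918648, -0.1272957], dtype=float32), np.float64(2.0022502004353186))
(array([530.55786, -45.5478 ], dtype=float32), array([ 0.00500231, -0.9999875 ], dtype=float32), np.float64(0.08061688078061834))
(array([686.1325  , -64.030876], dtype=float32), array([0.99991876, 0.01274543], dtype=float32), np.float64(0.3662744216433248))
[[536.85833929 -30.46361117  24.5       ]
 [536.19312129 -68.86726916  24.5       ]]
```

>>> {"name": "move_arm", "arguments": {"targets": [0,0.001,-0.008,0,0,0,0,0.001,-0.016,0,0,0,0.005,0.001,-0.016,0,0,0,0.015,0.001,-0.016,0,0,0,0.025,0.001,-0.016,0,0,0,0.032,0.001,-0.016,0,0,0,0.038,0.002,-0.016,0,0,0,0.044,0.002,-0.016,0,0,0,0.05,0.002,-0.016,0,0,0,0.056,0.002,-0.016,0,0,0,0.06,0.002,-0.016,0,0,0,0.063,0.002,-0.016,0,0,0,0.065,0.002,-0.016,0,0,0,0.065,0.002,-0.016,0,0,0,0.065,0.002,-0.016,0,0,0]}}

```text
clock: 7.15
position: [488.3, -45.3, 2.3]
orientation: [0.027, -3.141, -0.0]
wrist_force: [-0.1, 0.2, -1.2]
grip_width: 37.7
gripper_force: 60.2
```

>>> {"name": "move_arm", "arguments": {"targets": [0,0,0.001,0,0,0,0,0,0.002,0,0,0,0,0,0.003,0,0,0,0,0,0.003,0,0,0,0,0,0.003,0,0,0]}}

```text
clock: 7.65
position: [488.5, -45.4, 5.4]
orientation: [-0.027, 3.141, -0.0]
wrist_force: [-0.0, -0.5, -1.4]
grip_width: 38.1
gripper_force: 60.2
```

>>> {"name": "move_arm", "arguments": {"targets": [0,0,0.0005,0,0,0,0,0,0.001,0,0,0,0,0,0.001,0,0,0,0,0,0.001,0,0,0]}}

```text
clock: 8.05
position: [488.5, -45.3, 6.3]
orientation: [0.027, -3.141, -0.0]
wrist_force: [-0.5, -0.1, -0.6]
grip_width: 37.4
gripper_force: 60.2
```

>>> {"name": "move_arm", "arguments": {"targets": [0,0,0.0005,0,0,0,0,0,0.001,0,0,0,0,0,0.001,0,0,0,0,0,0.001,0,0,0]}}

```text
clock: 8.45
position: [488.4, -45.3, 7.2]
orientation: [0.027, -3.141, -0.0]
wrist_force: [1.6, 0.6, -2.0]
grip_width: 37.8
gripper_force: 60.1
```

>>> {"name": "move_arm", "arguments": {"targets": [0,0,0.0005,0,0,0,0,0,0.001,0,0,0,0,0,0.001,0,0,0,0,0,0.001,0,0,0]}}

```text
clock: 8.85
position: [488.4, -45.3, 8.2]
orientation: [0.027, -3.141, -0.0]
wrist_force: [0.9, -0.7, -3.0]
grip_width: 37.9
gripper_force: 60.3
```

```bash
python3 -c "
from h import *
s=get_state();print(s['ft_torque'],s['wrist_force'],s['orientation'],s['joint_torque'])"
```

```text
[-0.00579537  0.11781371 -0.01640647] [ 0.85020138 -0.72655315 -3.01391647] [ 2.70145079e-02 -3.14133707e+00 -6.68425220e-05] [-3.96415344e-03 -4.49394286e+01 -1.90543967e+01  1.21338028e-02
 -2.31646188e-02 -1.57640614e-03]
```

>>> {"name": "move_arm", "arguments": {"targets": [0,0,0.0005,0,0,0,0,0,0.001,0,0,0,0,0,0.001,0,0,0,0,0,0.001,0,0,0]}}

```text
clock: 9.25
position: [488.4, -45.3, 9.2]
orientation: [0.027, -3.141, -0.0]
wrist_force: [0.2, -0.5, -3.5]
grip_width: 37.8
gripper_force: 60.4
```

```bash
python3 -c "
from h import *
s=get_state();print(s['ft_torque'],s['wrist_force'],s['orientation'],s['joint_torque'])"
```

```text
[-0.0326216   0.16582316 -0.00676154] [ 0.1537288  -0.49659428 -3.51196962] [ 2.69767794e-02 -3.14122632e+00 -1.41482874e-04] [-8.20335030e-03 -4.54215074e+01 -1.93002713e+01  1.24578594e-02
 -1.96231564e-02 -1.79859479e-03]
```

Contact begins with the plate's top near 13 mm and the force builds from there. One plate therefore leaves about 7–8 mm, which suits the wedge, and two plates would leave too little. I'll lay the plate down and release it.

>>> {"name": "move_arm", "arguments": {"targets": [0,0,-0.004,0,0,0,0,0,-0.007,0,0,0,0.003,0,-0.009,0,0,0,0.004,0,-0.0105,0,0,0,0.004,0,-0.0105,0,0,0,0.004,0,-0.0105,0,0,0]}}

```text
clock: 9.85
position: [492.9, -45.4, -1.0]
orientation: [-0.027, 3.141, -0.0]
wrist_force: [-0.9, -0.2, 2.3]
grip_width: 37.6
gripper_force: 62.4
```

>>> {"name": "move_arm", "arguments": {"targets": [0,0,0,0,0,0,0,0,0,0,0,0,0,0,0,0,0,0,0,0,0,0,0,0], "jaw": 0.3}}

```text
clock: 10.25
position: [492.5, -45.3, -1.2]
orientation: [-0.027, 3.141, 0.0]
wrist_force: [0.7, 0.7, -0.4]
grip_width: 55.5
gripper_force: 0.0
```

>>> {"name": "move_arm", "arguments": {"targets": [0,0,0.02,0,0,0,0,0,0.05,0,0,0,-0.01,-0.02,0.08,0,0,0,-0.03,-0.06,0.1,0,0,0,-0.04,-0.1,0.1,0,0,0,-0.04,-0.15,0.1,0,0,0,-0.04,-0.19,0.1,0,0,0,-0.04,-0.2,0.1,0,0,0,-0.04,-0.2,0.1,0,0,0]}}

```text
clock: 11.15
position: [452.3, -246.8, 98.6]
orientation: [-0.022, 3.141, -0.0]
wrist_force: [0.8, 1.0, -0.3]
grip_width: 55.4
gripper_force: 0.0
```

```bash
python3 - <<'E'
from h import *
for n,f in(('top','t0'),('scene','s0')):
    b=load(f); S,V=chans(b)
    for nm,P,Q in(('right',[470,-276],[560,-286]),('left',[470,-246],[560,-256])):
        l=edge(b,P,Q,6,S,R=7); t=(500-l[0][0])/l[1][0]; print(n,nm,'y@500',(l[0]+t*l[1])[1].round(1),'yaw',np.arctan(l[1][1]/l[1][0]).round(3),l[2].round(2))
    print('tip',edge(b,[567,-262],[565,-280],2,S,R=9,lo=.1,hi=.9)[0],'blockback',edge(b,[436,-248],[433,-268],30,S,R=9)[0])
snap('scene','s3');b=snap('top','t3')
S,V=chans(b)
for P,Q in(([485,-65],[545,-64]),([485,-25],[545,-24])):
    l=edge(b,P,Q,5,V,R=8);t=(520-l[0][0])/l[1][0];print('plate y@520',(l[0]+t*l[1])[1],np.arctan(l[1][1]/l[1][0]),l[2])
print('plate end x',edge(b,[474,-60],[474,-30],5,V,R=12)[0], 'shelf right',edge(b,[560,-65.5],[790,-63],78,S,R=8))
a=load('s3');print('shelf right',edge(a,[560,-64],[800,-60],78,chans(a)[0],R=8),get_state()['position'])
E
```

```text
top right y@500 -280.3 yaw -0.143 0.33
top left y@500 -249.8 yaw -0.145 0.29
tip [ 569.5678  -275.34973] blockback [ 435.24536 -257.00543]
scene right y@500 -280.4 yaw -0.057 0.34
scene left y@500 -244.9 yaw -0.128 0.33
tip [ 571.903   -271.48294] blockback [ 439.67395 -262.2117 ]
plate y@520 -62.962666 0.21827014 1.712764965987352
plate y@520 -25.889912 0.057494394 0.4564965923474902
plate end x [477.42834 -46.62305] shelf right (array([647.1655 , -64.49823], dtype=float32), array([0.9999251 , 0.01223967], dtype=float32), np.float64(0.3531675337456095))
shelf right (array([676.536  , -61.89704], dtype=float32), array([0.99985033, 0.01730047], dtype=float32), np.float64(0.5296995417167993)) [ 451.99124564 -244.12708876   98.36815223]
```

>>> {"name": "move_arm", "arguments": {"targets": [-0.001,-0.011,-0.02,0,0,-0.1,-0.001,-0.011,-0.04,0,0,-0.162,-0.001,-0.011,-0.055,0,0,-0.162,-0.001,-0.011,-0.055,0,0,-0.162,-0.001,-0.011,-0.065,0,0,-0.162,-0.001,-0.011,-0.075,0,0,-0.162,-0.001,-0.011,-0.085,0,0,-0.162,-0.001,-0.011,-0.092,0,0,-0.162,-0.001,-0.011,-0.097,0,0,-0.162,-0.001,-0.011,-0.097,0,0,-0.162,-0.001,-0.011,-0.097,0,0,-0.162]}}

```text
clock: 12.35
position: [451.5, -256.5, 1.8]
orientation: [0.228, 3.133, -0.0]
wrist_force: [0.0, 0.2, 0.4]
grip_width: 55.5
gripper_force: 0.0
```

>>> {"name": "move_arm", "arguments": {"targets": [0,0,0,0,0,0,0,0,0,0,0,0,0,0,0,0,0,0,0,0,0,0,0,0,0,0,0,0,0,0,0,0,0,0,0,0], "jaw": -1}}

```text
clock: 12.95
position: [451.9, -256.8, 2.4]
orientation: [0.227, 3.132, -0.001]
wrist_force: [-0.3, -0.5, 5.6]
grip_width: 29.1
gripper_force: 60.1
```

>>> {"name": "move_arm", "arguments": {"targets": [0,0,0.01,0,0,0,0,0,0.03,0,0,0,-0.01,0.01,0.035,0,0,0,-0.025,0.03,0.035,0,0,0.03,-0.0315,0.055,0.035,0,0,0.06,-0.0315,0.085,0.035,0,0,0.09,-0.0315,0.115,0.035,0,0,0.12,-0.0315,0.145,0.035,0,0,0.15,-0.0315,0.17,0.035,0,0,0.164,-0.0315,0.19,0.035,0,0,0.164,-0.0315,0.203,0.035,0,0,0.164,-0.0315,0.209,0.035,0,0,0.164,-0.0315,0.209,0.03,0,0,0.164,-0.0315,0.209,0.02,0,0,0.164,-0.0315,0.209,0.015,0,0,0.164,-0.0315,0.209,0.015,0,0,0.164,-0.0315,0.209,0.015,0,0,0.164]}}

```text
clock: 14.65
position: [419.8, -47.7, 16.4]
orientation: [0.029, -3.14, -0.001]
wrist_force: [0.6, 0.0, -0.8]
grip_width: 29.1
gripper_force: 59.5
```

```bash
python3 - <<'E'
from h import *
print({k:v for k,v in get_state().items() if k in('position','wrist_force','orientation','grip_width','gripper_force')})
b=snap('top','t4');a=snap('scene','s4')
x=cv2.resize(b['color'][165:265,270:390,::-1],None,fx=4,fy=4,interpolation=cv2.INTER_CUBIC)
y=cv2.resize(a['color'][150:250,290:370,::-1],None,fx=4,fy=4,interpolation=cv2.INTER_CUBIC)
cv2.imwrite('pics/c4.png',np.hstack([x,y]))
E
```

```text
{'position': array([419.7500915 , -47.69213612,  16.38834911]), 'orientation': array([ 2.88786074e-02, -3.14048846e+00, -5.58290196e-04]), 'wrist_force': array([ 0.61879185,  0.03947428, -0.82023173]), 'gripper_force': 59.493474746122956, 'grip_width': 29.051388061833656}
```

View pics/c4.png

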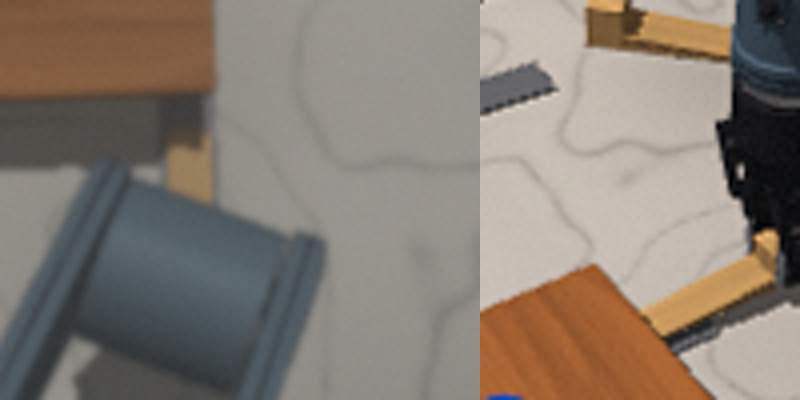

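The wedge is square in the grip and in line with the plate: in the left crop its tip is at (190,135) and the plate lies under it. I'll lower it to just above the plate and slide in short of contact.

>>> {"name": "move_arm", "arguments": {"targets": [0,0,-0.005,0,0,0,0,0,-0.008,0,0,0,0,0,-0.009,0,0,0,0.005,0,-0.009,0,0,0,0.013,0,-0.009,0,0,0,0.022,0,-0.009,0,0,0,0.031,0,-0.009,0,0,0,0.04,0.001,-0.009,0,0,0,0.048,0.001,-0.009,0,0,0,0.055,0.001,-0.009,0,0,0,0.06,0.001,-0.009,0,0,0,0.06,0.001,-0.009,0,0,0,0.06,0.001,-0.009,0,0,0]}}

```text
clock: 16.05
position: [479.7, -46.2, 7.7]
orientation: [0.03, -3.141, -0.0]
wrist_force: [0.2, 0.8, -0.3]
grip_width: 29.2
gripper_force: 59.4
```

>>> {"name": "move_arm", "arguments": {"targets": [0,0,-0.0005,0,0,0,0,0,-0.001,0,0,0,0,0,-0.001,0,0,0,0,0,-0.001,0,0,0]}}

```text
clock: 16.45
position: [479.6, -46.2, 7.4]
orientation: [0.03, -3.141, -0.0]
wrist_force: [-2.4, 0.4, 6.9]
grip_width: 29.2
gripper_force: 60.4
```

>>> {"name": "move_arm", "arguments": {"targets": [0.002,0,0,0,0,0,0.005,0,0,0,0,0,0.008,0,0,0,0,0,0.01,0,0,0,0,0,0.01,0,0,0,0,0,0.01,0,0,0,0,0]}}

```text
clock: 17.05
position: [488.9, -46.2, 7.4]
orientation: [0.03, -3.14, -0.0]
wrist_force: [-4.7, 0.4, 9.0]
grip_width: 29.0
gripper_force: 60.5
```

>>> {"name": "move_arm", "arguments": {"targets": [0,0,0.0009,0,0,0,0,0,0.0009,0,0,0,0,0,0.0009,0,0,0]}}

```text
clock: 17.35
position: [489.9, -46.3, 7.7]
orientation: [-0.03, 3.141, -0.0]
wrist_force: [0.4, -0.1, 0.0]
grip_width: 29.2
gripper_force: 59.4
```

>>> {"name": "move_arm", "arguments": {"targets": [0.002,0,0,0,0,0,0.004,0,0,0,0,0,0.005,0,0,0,0,0,0.005,0,0,0,0,0,0.005,0,0,0,0,0]}}

```text
clock: 17.85
position: [495.0, -46.3, 7.6]
orientation: [0.03, -3.141, -0.0]
wrist_force: [-0.9, -0.4, -0.1]
grip_width: 28.9
gripper_force: 59.4
```

>>> {"name": "move_arm", "arguments": {"targets": [0.001,0,0,0,0,0,0.002,0,0,0,0,0,0.002,0,0,0,0,0,0.002,0,0,0,0,0]}}

```text
clock: 18.25
position: [497.0, -46.3, 7.7]
orientation: [-0.03, 3.141, -0.0]
wrist_force: [0.1, 0.6, -1.0]
grip_width: 29.1
gripper_force: 59.4
```

>>> {"name": "move_arm", "arguments": {"targets": [0.001,0,0,0,0,0,0.002,0,0,0,0,0,0.002,0,0,0,0,0,0.002,0,0,0,0,0]}}

```text
clock: 18.65
position: [499.0, -46.3, 7.7]
orientation: [-0.03, 3.141, -0.0]
wrist_force: [0.0, -0.5, 0.0]
grip_width: 29.2
gripper_force: 59.4
```

>>> {"name": "move_arm", "arguments": {"targets": [0.001,0,0,0,0,0,0.002,0,0,0,0,0,0.002,0,0,0,0,0,0.002,0,0,0,0,0]}}

```text
clock: 19.05
position: [501.0, -46.3, 7.7]
orientation: [0.03, -3.141, 0.0]
wrist_force: [0.4, -1.1, -1.6]
grip_width: 29.2
gripper_force: 59.4
```

>>> {"name": "move_arm", "arguments": {"targets": [0.001,0,0,0,0,0,0.002,0,0,0,0,0,0.002,0,0,0,0,0,0.002,0,0,0,0,0]}}

```text
clock: 19.45
position: [502.8, -46.2, 7.6]
orientation: [0.03, -3.141, -0.0]
wrist_force: [-0.5, -0.4, -1.5]
grip_width: 29.2
gripper_force: 59.4
```

Light contact is starting, with fz about −1.5 N. I'll let go so the wedge seats itself, then finish with a measured push from behind.

>>> {"name": "move_arm", "arguments": {"targets": [0,0,0,0,0,0,0,0,0,0,0,0,0,0,0,0,0,0,0,0,0,0,0,0,0,0,0.01,0,0,0,0,0,0.025,0,0,0,0,0,0.04,0,0,0,-0.01,0,0.05,0,0,0,-0.03,0,0.05,0,0,0,-0.045,0,0.05,0,0,0,-0.05,0,0.05,0,0,0], "jaw": 0.2}}

```text
clock: 20.55
position: [450.7, -45.8, 57.9]
orientation: [0.03, -3.14, -0.001]
wrist_force: [0.4, 0.0, 0.2]
grip_width: 51.3
gripper_force: 0.0
```

>>> {"name": "move_arm", "arguments": {"targets": [0,0,0,0,0,0,0,0,-0.01,0,0,0,0,0,-0.025,0,0,0,0,0,-0.037,0,0,0,0,0,-0.042,0,0,0,0,0,-0.042,0,0,0,0,0,-0.042,0,0,0], "jaw": -1}}

```text
clock: 21.25
position: [453.3, -46.4, 15.6]
orientation: [0.03, -3.141, -0.0]
wrist_force: [0.8, -0.1, -0.5]
grip_width: 0.2
gripper_force: 0.0
```

```bash
python3 - <<'E'
from h import *
print({k:v for k,v in get_state().items() if k in('position','wrist_force','orientation','grip_width','gripper_force')})
a=snap('scene','s5')
a0=load('s0')
y=cv2.resize(a['color'][150:280,270:400,::-1],None,fx=4,fy=4,interpolation=cv2.INTER_CUBIC)
cv2.imwrite('pics/c5.png',y)
E
```

```text
{'position': array([453.33939675, -46.37126125,  15.61300438]), 'orientation': array([ 3.03469192e-02, -3.14139758e+00, -4.79308244e-05]), 'wrist_force': array([ 0.82859403, -0.06431666, -0.51911273]), 'gripper_force': 0.0, 'grip_width': 0.15672171387321734}
```

View pics/c5.png

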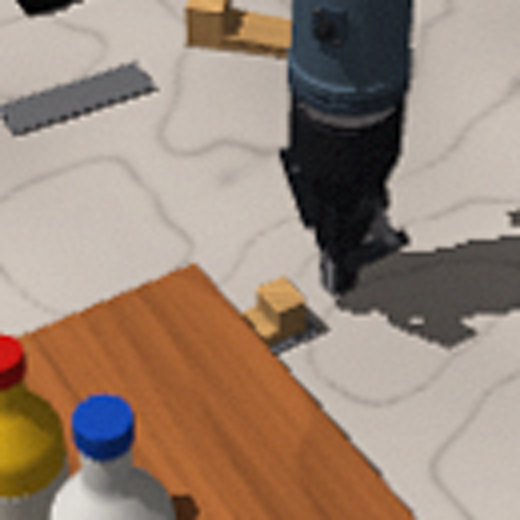

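The wedge is in place on the plate. Its block is at crop (282,308) and the plate's end shows behind it at (310,330). The shut fingers stand behind it at (338,280), so I push now.

>>> {"name": "move_arm", "arguments": {"targets": [0.005,0,0,0,0,0,0.012,0,0,0,0,0,0.018,0,0,0,0,0,0.022,0,0,0,0,0,0.024,0,0,0,0,0,0.024,0,0,0,0,0,0.024,0,0,0,0,0]}}

```text
clock: 22.0
position: [476.7, -46.2, 15.6]
orientation: [0.03, -3.141, -0.0]
wrist_force: [-0.5, 0.1, -0.4]
grip_width: -0.1
gripper_force: 0.0
```

>>> {"name": "move_arm", "arguments": {"targets": [0.001,0,0,0,0,0,0.002,0,0,0,0,0,0.002,0,0,0,0,0,0.002,0,0,0,0,0]}}

```text
clock: 22.4
position: [478.8, -46.3, 15.7]
orientation: [0.03, -3.141, -0.0]
wrist_force: [-0.6, -0.1, -0.7]
grip_width: 0.1
gripper_force: 0.3
```

>>> {"name": "move_arm", "arguments": {"targets": [0.001,0,0,0,0,0,0.001,0,0,0,0,0,0.001,0,0,0,0,0]}}

```text
clock: 22.7
position: [479.2, -46.2, 15.6]
orientation: [0.03, -3.14, -0.0]
wrist_force: [-5.1, 0.1, 3.0]
grip_width: 0.2
gripper_force: 2.4
```

>>> {"name": "move_arm", "arguments": {"targets": [0.001,0,0,0,0,0,0.001,0,0,0,0,0,0.001,0,0,0,0,0]}}

```text
clock: 23.0
position: [479.7, -46.1, 15.6]
orientation: [0.031, -3.139, -0.001]
wrist_force: [-6.5, -0.7, 4.8]
grip_width: -0.1
gripper_force: 3.2
```

>>> {"name": "move_arm", "arguments": {"targets": [0.001,0,0,0,0,0,0.001,0,0,0,0,0,0.001,0,0,0,0,0]}}

```text
clock: 23.3
position: [479.9, -46.0, 15.5]
orientation: [0.031, -3.137, -0.001]
wrist_force: [-8.5, -0.7, 5.6]
grip_width: 0.0
gripper_force: 4.2
```

The push reads 8.5 N, more than wanted. I'll back off, regrip, ease the wedge out about 3 mm and seat it again in finer steps.

>>> {"name": "move_arm", "arguments": {"targets": [-0.004,0,0,0,0,0,-0.015,0,0.005,0,0,0,-0.02,0,0.02,0,0,0,-0.02,0,0.042,0,0,0,-0.01,0,0.045,0,0,0,0.01,0,0.045,0,0,0,0.021,0,0.045,0,0,0,0.021,0,0.045,0,0,0,0.021,0,0.03,0,0,0,0.021,0,0.012,0,0,0,0.021,0,-0.002,0,0,0,0.021,0,-0.007,0,0,0,0.021,0,-0.007,0,0,0,0.021,0,-0.007,0,0,0], "jaw": 0.2}}

```text
clock: 24.7
position: [503.0, -46.4, 8.9]
orientation: [-0.03, 3.141, -0.0]
wrist_force: [0.1, -0.7, 0.4]
grip_width: 51.3
gripper_force: 0.0
```

>>> {"name": "move_arm", "arguments": {"targets": [0,0,0,0,0,0,0,0,0,0,0,0,0,0,0,0,0,0,0,0,0,0,0,0,0,0,0,0,0,0], "jaw": -1}}

```text
clock: 25.2
position: [503.5, -46.5, 9.6]
orientation: [-0.03, 3.14, -0.001]
wrist_force: [-1.3, 0.5, 6.4]
grip_width: 29.3
gripper_force: 60.8
```

>>> {"name": "move_arm", "arguments": {"targets": [-0.001,0,0.0003,0,0,0,-0.002,0,0.0006,0,0,0,-0.003,0,0.0006,0,0,0,-0.004,0,0.0006,0,0,0,-0.004,0,0.0006,0,0,0,-0.004,0,0.0006,0,0,0]}}

```text
clock: 25.8
position: [499.3, -46.5, 9.6]
orientation: [-0.03, 3.141, -0.0]
wrist_force: [1.5, -0.1, 4.0]
grip_width: 29.1
gripper_force: 60.8
```

>>> {"name": "move_arm", "arguments": {"targets": [0,0,0,0,0,0,0,0,0,0,0,0,0,0,0,0,0,0,0,0,0,0,0,0,0,0,0.01,0,0,0,0,0,0.025,0,0,0,0,0,0.04,0,0,0,-0.01,0,0.048,0,0,0,-0.03,0,0.048,0,0,0,-0.045,0,0.048,0,0,0,-0.05,0,0.048,0,0,0], "jaw": 0.2}}

```text
clock: 26.9
position: [446.6, -45.8, 57.4]
orientation: [0.03, -3.14, -0.001]
wrist_force: [-0.7, -0.1, -0.6]
grip_width: 50.9
gripper_force: 0.0
```

>>> {"name": "move_arm", "arguments": {"targets": [0,0,0,0,0,0,0,0,-0.01,0,0,0,0,0,-0.025,0,0,0,0,0,-0.037,0,0,0,0,0,-0.042,0,0,0,0.008,0,-0.042,0,0,0,0.016,0,-0.042,0,0,0,0.021,0,-0.042,0,0,0,0.023,0,-0.042,0,0,0,0.023,0,-0.042,0,0,0,0.023,0,-0.042,0,0,0], "jaw": -1}}

```text
clock: 28.0
position: [471.9, -46.2, 15.5]
orientation: [0.03, -3.141, 0.0]
wrist_force: [0.2, 0.2, 0.1]
grip_width: -0.3
gripper_force: 0.0
```

>>> {"name": "move_arm", "arguments": {"targets": [0.001,0,0,0,0,0,0.002,0,0,0,0,0,0.003,0,0,0,0,0,0.003,0,0,0,0,0,0.003,0,0,0,0,0]}}

```text
clock: 28.5
position: [475.0, -46.3, 15.3]
orientation: [0.03, -3.141, -0.0]
wrist_force: [-0.4, 0.1, -0.2]
grip_width: -0.2
gripper_force: 0.0
```

>>> {"name": "move_arm", "arguments": {"targets": [0.0005,0,0,0,0,0,0.001,0,0,0,0,0,0.001,0,0,0,0,0,0.001,0,0,0,0,0]}}

```text
clock: 28.9
position: [476.0, -46.3, 15.3]
orientation: [-0.03, 3.141, -0.0]
wrist_force: [-0.6, -0.3, -0.4]
grip_width: -0.1
gripper_force: 0.0
```

>>> {"name": "move_arm", "arguments": {"targets": [0.0005,0,0,0,0,0,0.001,0,0,0,0,0,0.001,0,0,0,0,0,0.001,0,0,0,0,0]}}

```text
clock: 29.3
position: [477.1, -46.3, 15.3]
orientation: [-0.03, 3.141, -0.0]
wrist_force: [0.9, 0.7, 1.1]
grip_width: -0.1
gripper_force: 0.0
```

>>> {"name": "move_arm", "arguments": {"targets": [0.0005,0,0,0,0,0,0.001,0,0,0,0,0,0.001,0,0,0,0,0,0.001,0,0,0,0,0]}}

```text
clock: 29.7
position: [478.1, -46.3, 15.3]
orientation: [-0.03, 3.141, -0.0]
wrist_force: [0.3, -0.0, 1.2]
grip_width: 0.3
gripper_force: 0.0
```

>>> {"name": "move_arm", "arguments": {"targets": [0.0005,0,0,0,0,0,0.0005,0,0,0,0,0,0.0005,0,0,0,0,0]}}

```text
clock: 30.0
position: [478.4, -46.3, 15.3]
orientation: [0.03, -3.141, -0.0]
wrist_force: [-0.2, 0.8, 0.2]
grip_width: 0.0
gripper_force: 0.3
```

>>> {"name": "move_arm", "arguments": {"targets": [0.0005,0,0,0,0,0,0.0005,0,0,0,0,0,0.0005,0,0,0,0,0]}}

```text
clock: 30.3
position: [478.7, -46.2, 15.3]
orientation: [0.03, -3.141, -0.0]
wrist_force: [-2.1, 0.5, 2.1]
grip_width: 0.0
gripper_force: 1.0
```

>>> {"name": "move_arm", "arguments": {"targets": [0.0005,0,0,0,0,0,0.0005,0,0,0,0,0,0.0005,0,0,0,0,0]}}

```text
clock: 30.6
position: [479.0, -46.2, 15.3]
orientation: [0.03, -3.141, -0.0]
wrist_force: [-4.1, -0.1, 3.0]
grip_width: -0.1
gripper_force: 2.0
```

The wedge is snug at about 4 N. I'll back off, raise the arm clear and check.

>>> {"name": "move_arm", "arguments": {"targets": [-0.004,0,0,0,0,0,-0.015,0,0.005,0,0,0,-0.035,0,0.03,0,0,0,-0.055,-0.02,0.06,0,0,0,-0.075,-0.06,0.09,0,0,0,-0.09,-0.1,0.11,0,0,0,-0.1,-0.14,0.12,0,0,0,-0.1,-0.17,0.12,0,0,0,-0.1,-0.17,0.12,0,0,0,-0.1,-0.17,0.12,0,0,0]}}

```text
clock: 31.6
position: [378.9, -216.5, 135.4]
orientation: [-0.027, 3.141, 0.0]
wrist_force: [-0.4, -0.6, -0.0]
grip_width: -0.2
gripper_force: 0.0
```

```bash
python3 - <<'E'
from h import *
b=snap('top','t6');a=snap('scene','s6')
for f in('s0','s6'):
    c=load(f);S,V=chans(c)
    C=np.array([[560.1,-64],[810.5,-59.7],[804.5,255],[553.7,250.4]])
    C,r=rect(c,C,78,S,R=10);show(f,C,r)
for f in('t0','t6'):
    c=load(f);S,V=chans(c)
    print(f,edge(c,[560,-65.5],[790,-63],78,S,R=8)[:2],edge(c,[552,-50],[550,220],78,S,R=8)[:2])
d=np.abs(load('s0')['color'].astype(int)-a['color']).sum(2);print('mug diff',d[300:355,425:490].max(),'jar',d[180:225,218:252].max(),'bottles',d[230:325,255:320].max())
x=cv2.resize(b['color'][165:240,280:340,::-1],None,fx=6,fy=6,interpolation=cv2.INTER_CUBIC)
y=cv2.resize(a['color'][190:265,290:360,::-1],None,fx=6,fy=6,interpolation=cv2.INTER_CUBIC)
cv2.imwrite('pics/c6.png',np.hstack([x,y]))
E
```

```text
s0 [[560.2000122070312, -64.0], [810.5, -59.79999923706055], [804.5, 255.10000610351562], [553.5999755859375, 250.39999389648438]] c [682.2  95.4] len [250.3 314.9 250.9 314.4] ang [   1.    91.1 -178.9  -88.8] res [0.6, 0.2, 0.1, 0.2]
s6 [[560.0, -63.900001525878906], [810.5, -59.70000076293945], [804.4000244140625, 255.0], [553.7000122070312, 250.39999389648438]] c [682.2  95.5] len [250.5 314.8 250.8 314.4] ang [   1.    91.1 -178.9  -88.9] res [0.6, 0.1, 0.2, 0.2]
t0 (array([686.13245, -64.02746], dtype=float32), array([0.9999197 , 0.01267225], dtype=float32)) (array([552.54584,  78.8606 ], dtype=float32), array([ 0.02076615, -0.99978435], dtype=float32))
t6 (array([672.6431  , -64.238945], dtype=float32), array([0.99992806, 0.01199677], dtype=float32)) (array([552.75256,  68.86701], dtype=float32), array([ 0.02095089, -0.99978054], dtype=float32))
mug diff 53 jar 51 bottles 68
```

View pics/c6.png

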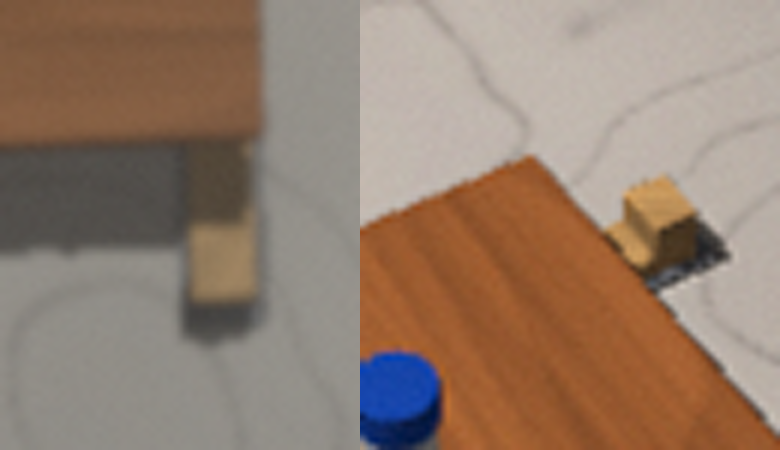

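The shelf has not moved, to within 0.3 mm in both views. In the left crop the wedge block (225,262) sits squely on the plate, whose end is at (220,330). The bottles, mug and jar look unchanged, so I'm handing the job in.

```bash
python3 -c "
from h import *
print(job_done())"
```

```text
the job is handed in; nothing more can be done
None
```

I handed the job in with one plate under the short foot and the wedge snug on top at about 4 N; an earlier push reached 8.5 N, so I drew the wedge back and seated it again. The shelf had not moved in either camera view, the bottles, mug and jar looked undisturbed, and the arm was clear of everything.

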